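# Clamp a trailer plate in the drilling jig

## Task

Get the steel plate in the drilling jig ready for drilling: push it along its guide rails until it is fully home against the end stop, then push the clamp's lever over past its dead point so that it snaps shut and the rubber foot holds the plate down. Push only, with the fingers: do not pick the plate up, and leave everything else on the bench and on the jig where it is.

Things in the scene. Friction and masses are not known exactly. Their poses are not given: they have to be found in the camera images.
- jig: Drilling jig bolted to the bench. Dark steel base, 12 mm thick, spanning x -115 to +125 mm, y -65 to +125 mm. Origin on the bench, on the slide-way's centre line; x runs along the slide-way to the end stop, y to the clamp's side, z up. Two guide rails, 8 mm high above the base and 12 mm wide, inner faces at y = +-27 mm, run from x = -12 to +95 mm. The clamp stands at x = +60 mm on the +y side.
- stop_face (a point): Point on the face of the end stop (block 22 mm high above the base), on the slide-way's centre line: x = +95 mm in the jig, 18 mm above the bench (half the plate's thickness above the base). Axes as the jig's.
- plate: The flat steel plate to be clamped, 120 (x) x 50 (y) x 12 (z) mm, 0.4 to 0.6 kg, two dark holes. It lies on the jig's base between the rails (2 mm play each side), x towards the stop, 25 to 50 mm short of it, its rear end standing out of the rails. Origin at the centre of its underside. Sliding it takes 4 to 10 N, more to start it. Home, its rear end is at x = -25 mm in the jig.
- plate_rear (a point): Middle of the plate's rear end face (the -x end, away from the stop), at half its thickness.
- lever (a joint): Angle of the clamp's over-centre lever, rad. 0: open, handle leaning 35 degrees outwards (to the jig's +y), foot raised, held by a spring. Dead point near 0.61, handle about upright. Beyond it the spring snaps the lever by itself to about 1.32: handle leaning 40 degrees inwards, arm level, foot pressing on the plate (1.40 with nothing under the foot).
- lever_hinge (a point): The lever's hinge axis, along the jig's x: in the jig's frame at x = 60, y = 75, z = 54 mm (cheeks reach 62 mm high). The handle swings over the top from the jig's +y to its -y; pushing its grip towards -y takes at most about 15 N.
- lever_grip (a point): Centre of the black grip on the handle, 86 mm from the hinge axis. The grip is a flat bar, 62 mm long along the handle (55 to 117 mm from the hinge), 30 mm wide along the jig's x, 16 mm thick. Open, this point is 49 mm outwards of the hinge and 70 mm above it; the handle's end is about 153 mm above the bench, 175 mm when upright.
- foot: Clamp foot: sprung steel spindle (5 mm travel) with a rubber disc of 20 mm diameter at the end of the clamp arm. The body's origin lies on the lever's hinge axis; the disc is 72 mm out along the arm and its face 30 mm below the arm's centre line, over the slide-way when shut. Open, it is raised to 120 mm above the bench, clear of the plate.
- spare_plate: A second, identical plate (120 x 50 x 12 mm) lying on the bench on the other side of the jig; leave it. Origin at the centre of its underside.
- spanner: Spanner lying on the bench on the clamp's side; leave it.
- screwdriver: Screwdriver lying on the bench; leave it.
- spray_can: Spray can, 62 mm diameter, 170 mm high, standing past the end stop; leave it. Origin at the centre of its underside.
- mug: White mug, 80 mm diameter, 90 mm high, handle to its +y; leave it. Origin at the centre of its underside.
- bearing: Steel bearing ring lying flat, 52 mm diameter, 16 mm high; leave it. Origin at the centre of its underside.
- wheel_nut: Steel wheel nut, 24 mm diameter, 24 mm high, standing on the jig's base near its rear corner on the clamp's side; leave it. Origin at the centre of its underside.

How it is judged:
By the outcome, as a careful person would: the job done as asked, in the order asked, and still so for the second after the job is handed in, with the robot touching nothing.
It also fails if it takes over 54 s, if anything falls off the work surface, if the arm or the gripper's body presses on something with over 40 N, if the wrist force passes 120 N, or if a joint passes its speed limit or range.

## Robot

A 6-joint arm with a two-finger parallel gripper is mounted at the origin on the work surface. World frame = base frame: x ahead of the robot, y to its left, z up, the work surface at z = 0. Lengths are in m, angles in rad, forces in N, time in s.
With the tool pointing down it reaches from about 0.275 to 0.85 m from the base axis. Payload 19 kg.
Tool frame: the origin (TCP) lies midway between the tips of the shut fingers; the grasp point (between the pads) lies 19 mm behind it; z points along the fingers, x is the direction in which the jaws open and shut, and the axes are right-handed (so a half turn about z gives the same grasp; the last joint's range is limited). The gripper opens to 85 mm and grips with 20 to 120 N. Pads are 22 mm wide; open, the fingers measure 114 mm over their backs; the gripper's body (76 mm by 85 mm) begins 54 mm behind the grasp point. The pads swing forward as they close: fully open they stand 13 mm farther back than shut.
Start: joints at [-1.474, 0.15, 1.437, -0, 1.554, -0.134], TCP at [0.132, -0.56, 0.231] pointing down, gripper open.
Joint ranges: [-2.8, 2.8], [-0.68, 2.1], [0.12, 2.68], [-1.39, 4.53], [0.16, 2.79], [-2.81, 2.81]. Speed limits (rad/s): [1.89, 1.89, 2.22, 3.01, 3.01, 3.01].

## Interface

Orientations are given as a unit quaternion [x, y, z, w].
In Python, from workcell import read_state, grab_frame, close_job gives the robot as it stands.
- The arm moves only by the shell command python3 -m handwheel 'ROWS'. ROWS is JSON, a list of rows, each a list of 3 entries, a list of its own where there are three numbers: the shift along the tool's x, y, z in units of 25 mm (1.0 is 25 mm), then the turn, a rotation vector about the tool's x, y, z in units of 6 degrees (1.0 is 6 degrees), then the finger opening in mm, from 0 to 85.4. A call has 1 to 10 rows; each row is the pose to reach, as a shift and turn from the pose commanded when the call began, along the tool's axes at that moment; what a row does not reach only later rows make up. A row lasts 1/12 s, in which the tool goes at most 41.7 mm and 7.16 degrees, less where a joint would pass 70% of its speed; a pose out of reach is approached as far as the arm can. A call with a gripper value outside its range is refused whole. The fingers move at their own pace and stop on an object; the grip force is fixed at half the most. Time passes only in rows, so rows that repeat a pose let the fingers close. It gives the time, the measured TCP pose, the force and the opening at its end, in the units of the state.
- read_state(): the state, without advancing time (a new reading comes with each control period).
- grab_frame(name): name is "scene" or "side" or "wrist"; returns a dict with "image" (420x560x3 uint8, red, green, blue), "z_map" (420x560 float32, m along the optical axis (not along the pixel's ray), 0 where there is no reading), "fovy" (degrees; the focal length in pixels is half the picture's height over the tangent of half this angle, whatever the lens; pixels are square), "cx", "cy" (the principal point, pixels), "eye" and "attitude" of the camera in the world; the wrist camera has in their place "T_tool_cam" (4x4, takes a point from camera to tool coordinates, whose origin is the TCP and whose axes are the tool frame's). Camera axes: x right, y down, z forward; pixel columns grow to the right and rows downward; lengths in m; the calibration is good to about 2 mm. A picture is of the moment at which its call begins: read the wrist's pose just before it.
- close_job(): hands the job in, once; it reports no verdict.
The state is a dict: "time_s": time; "joint_positions": joint angles; "joint_vel": joint speeds; "joint_efforts": joint torques, N m; "tcp_pos": TCP position; "tcp_rot": TCP orientation; "force": force on the tool from outside, world axes, zero at the start; "moment": the same for the moment, N m; "grip_width": opening from 0.0 (shut) to 1.0 (fully open).
Only numpy, scipy, OpenCV 4.12 (cv2) and the standard library are available. Lean on these libraries where they do the work, as an engineer would, in place of code of your own. Each camera call takes 0.05 s, during which the arm holds its last target.

## Working session

There is one attempt and no reset: what is moved stays moved. The work goes in short steps, Python scripts to look and compute and a shell command to move; the robot and the scene stay as the last step left them, time stands still between calls to the robot, and variables do not carry over. Pictures are saved under pics/ and viewed, and the job is handed in when it is done.

```bash
ls; mkdir -p pics
python3 - <<'E'
from workcell import read_state, grab_frame
import cv2,numpy as np,pickle
print(read_state())
for n in("scene","side"):
    f=grab_frame(n); cv2.imwrite(f"pics/{n}0.png",f["image"][:,:,::-1]); pickle.dump(f,open(f"{n}0.pkl","wb"))
    print(n,f["fovy"],f["cx"],f["cy"],f["eye"],f["attitude"])
E
```

```text
pics
{'time_s': 0.0, 'joint_positions': array([-1.47402532e+00,  1.50948789e-01,  1.43801284e+00,  7.85124860e-06,
        1.55380700e+00, -1.33989914e-01]), 'joint_vel': array([-0.0014607 ,  0.0001468 , -0.00145947,  0.00085598,  0.00033735,
       -0.00045953]), 'joint_efforts': array([ 1.68195656e-03, -7.13055253e+01, -5.70861268e+01, -6.68798384e-05,
        8.93607707e-03,  3.80224628e-05]), 'tcp_pos': array([ 0.131478  , -0.55951461,  0.23070572]), 'tcp_rot': array([ 7.83810494e-01, -6.20999809e-01, -4.05133895e-04, -4.26157332e-04]), 'force': array([-0.16546007, -0.39102265,  1.26942807]), 'moment': array([ 0.00875252,  0.05311495, -0.00173265]), 'grip_width': 0.9946800498133624}
scene 44.60739340063165 285.88234181365823 214.7346782953266 [1.27169399 0.64152687 0.80650841] [ 0.38133221  0.81098462 -0.40211324 -0.18760229]
side 49.74886698657727 277.3477467189159 211.67268287442386 [ 0.39612599 -0.47637022  0.76401371] [ 0.92977799 -0.13358381  0.04887058 -0.33952897]
```

View pics/scene0.png

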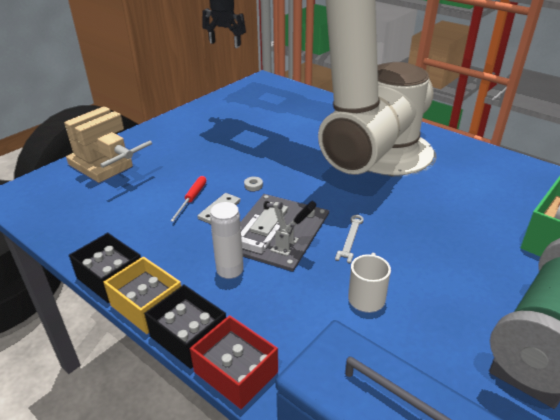

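View pics/side0.png

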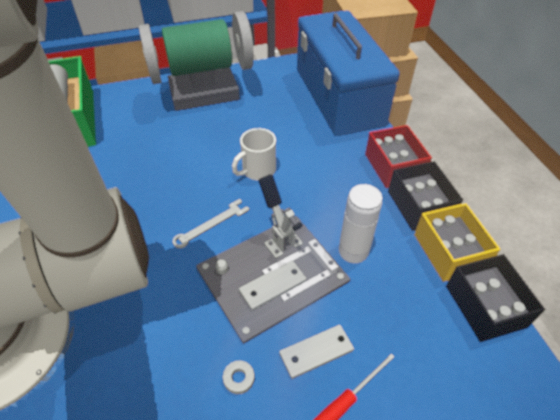

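The side view shows the jig at about (275,275): the plate is between the rails, the stop is on the right near the can, the open lever's black grip is at (269,190), and the nut is at (222,267). I'll enlarge it to measure.

```bash
cat > h.py <<'E'
import numpy as np,cv2,pickle
from scipy.spatial.transform import Rotation as R
def cam(f):
    K=f["image"].shape[0]/2/np.tan(np.radians(f["fovy"])/2)
    return K,R.from_quat(f["attitude"]).as_matrix(),np.array(f["eye"])
def plane(f,u,v,z):
    k,A,e=cam(f); d=A@np.array([(u-f["cx"])/k,(v-f["cy"])/k,1]); return e+d*(z-e[2])/d[2]
def depth(f,u,v):
    k,A,e=cam(f); d=float(f["z_map"][int(round(v)),int(round(u))]); return e+A@np.array([(u-f["cx"])/k*d,(v-f["cy"])/k*d,d])
def proj(f,p):
    k,A,e=cam(f); c=A.T@(np.array(p)-e); return c[0]/c[2]*k+f["cx"],c[1]/c[2]*k+f["cy"]
def load(n): return pickle.load(open(n,"rb"))
E
python3 - <<'E'
from h import *
f=load("side0.pkl"); im=f["image"][160:345,185:365,::-1]
cv2.imwrite("pics/sidecrop.png",cv2.resize(im,None,fx=3.2,fy=3.2,interpolation=cv2.INTER_CUBIC))
E
```

```text
(no output)
```

View pics/sidecrop.png

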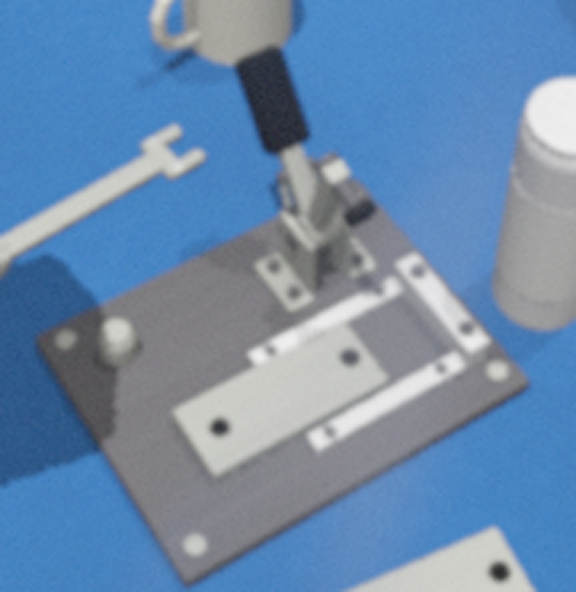

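Run:
```python
from h import *
f=load("side0.pkl")
P=lambda x,y,z: plane(f,185+x/3.2,160+y/3.2,z)
pts=[((38,341),(-115,125,12)),((187,578),(-115,-65,12)),((528,382),(125,-65,12))]
W=np.array([P(*a,b[2]/1000)[:2] for a,b in pts]); J=np.array([b[:2] for a,b in pts])/1000.
cw,cj=W.mean(0),J.mean(0)
H=(J-cj).T@(W-cw); th=np.arctan2(H[0,1]-H[1,0],H[0,0]+H[1,1]); c,s=np.cos(th),np.sin(th); Rz=np.array([[c,-s],[s,c]])
t=cw-Rz@cj; print("jig",t,np.degrees(th),"res mm",1e3*((Rz@J.T).T+t-W))
toJ=lambda p:1e3*(Rz.T@(np.array(p)[:2]-t))
for n,q,z in [("pl",(172,410),.024),("pl",(348,325),.024),("pl",(387,377),.024),("pl",(213,477),.024),("railfar",(247,352),.020),("railnear",(307,437),.020),("railnear",(318,453),.02),("stopR",(490,342),.034),("stop",(470,355),.034),("stop",(396,262),.034),("nut top",(117,328),.036)]:
    w=P(*q,z); print(n,w.round(4),toJ(w).round(1))
np.savez("jig.npz",Rz=Rz,t=t,th=th)
for fn in("side0.pkl","scene0.pkl"):
    g=load(fn)
    for n,j in [("hinge",(60,75,54)),("grip",(60,124,124)),("stop",(95,0,34)),("c",(125,125,12))]:
        w=np.r_[Rz@(np.array(j[:2])/1e3)+t,j[2]/1e3]; print(fn,n,w.round(3),np.round(proj(g,w),1))
# dark mask of grip by depth
m=(f["image"].max(2)<60)&(f["z_map"]>0)
k,A,e=cam(f); v,u=np.nonzero(m)
d=f["z_map"][v,u]; X=e+(A@np.c_[(u-f["cx"])/k*d,(v-f["cy"])/k*d,d].T).T
j=1e3*((X[:,:2]-t)@Rz); sel=(X[:,2]>.08)&(X[:,2]<.18)&(abs(j[:,0]-60)<60)&(abs(j[:,1]-100)<80)
print(sel.sum(),j[sel].min(0),j[sel].max(0),np.median(j[sel],0),X[sel,2].min(),X[sel,2].max())
```

```text
jig [ 0.52595418 -0.04392404] 16.1768139571936 res mm [[-2.08358583  3.44103032]
 [-0.95805692 -3.46411233]
 [ 3.04164275  0.023082  ]]
pl [ 0.4499 -0.0371  0.024 ] [-71.1  27.7]
pl [ 0.5667 -0.0094  0.024 ] [48.8 21.8]
pl [ 0.5777 -0.0512  0.024 ] [ 47.7 -21.4]
pl [ 0.4622 -0.0859  0.024 ] [-72.9 -22.6]
railfar [ 0.503  -0.0083  0.02  ] [-12.1  40.6]
railnear [ 0.5212 -0.0742  0.02  ] [-13.  -27.8]
railnear [ 0.5243 -0.086   0.02  ] [-13.3 -39.9]
stopR [ 0.6421 -0.0512  0.034 ] [109.5 -39.3]
stop [ 0.6274 -0.0564  0.034 ] [ 93.9 -40.2]
stop [0.6074 0.0207 0.034 ] [96.2 39.3]
nut top [0.4303 0.02   0.036 ] [-74.1  88. ]
side0.pkl hinge [0.563 0.045 0.054] [283.9 231.5]
side0.pkl grip [0.549 0.092 0.124] [270.4 192.2]
side0.pkl stop [ 0.617 -0.017  0.034] [319.8 255.9]
side0.pkl c [0.611 0.111 0.012] [296.3 215.1]
scene0.pkl hinge [0.563 0.045 0.054] [284.  230.5]
scene0.pkl grip [0.549 0.092 0.124] [304.1 211.5]
scene0.pkl stop [ 0.617 -0.017  0.034] [248.8 237.7]
scene0.pkl c [0.611 0.111 0.012] [292.8 267.2]
124 [44.65359867 28.45693454] [ 68.6371181 135.303524 ] [ 50.59746087 114.0134376 ] 0.10854350198648255 0.15169028876216917
```

```bash
cat >> h.py <<'E'
def jig():
    d=np.load("jig.npz"); return d["Rz"],d["t"],float(d["th"])
def W(x,y,z):
    Rz,t,_=jig(); return np.r_[Rz@(np.array([x,y])/1e3)+t,z/1e3]
def plan(x,y,z,s=None):
    "row (units) to put TCP at jig x,y,z mm, tool down with tool x along jig -y"
    from workcell import read_state
    s=s or read_state(); Rz,t,th=jig()
    T=R.from_quat(s["tcp_rot"]); g=R.from_euler('z',th-np.pi/2)*R.from_euler('x',np.pi)
    print("shift",(T.inv().apply(W(x,y,z)-s["tcp_pos"])/.025).round(2),"turn",(np.degrees((T.inv()*g).as_rotvec())/6).round(2))
def where():
    from workcell import read_state
    s=read_state(); Rz,t,th=jig(); p=s["tcp_pos"]
    print("t",round(s["time_s"],2),"jig mm",(1e3*(Rz.T@(p[:2]-t))).round(1),round(p[2]*1e3,1),"F jig",(Rz.T@s["force"][:2]).round(1),s["force"][2].round(1),"w",s["grip_width"])
E
python3 -c "
from h import *
f=load('side0.pkl');Rz,t,_=jig()
for u,v,n in[(258,138,'mug'),(365,195,'can'),(269,190,'grip')]:
    p=depth(f,u,v);print(n,p,1e3*Rz.T@(p[:2]-t))
plan(-100,0,230); where()"
```

```text
mug [0.58306858 0.32171338 0.06157307] [156.72052857 335.24834958]
can [ 0.6961622  -0.00390007  0.17153127] [174.61965934  -8.9810914 ]
grip [0.54590816 0.08991892 0.13305334] [ 56.45290841 122.98442251]
shift [-16.26 -16.08   0.05] turn [-0.    0.01 -0.49]
t 0.1 jig mm [-522.5 -385.3] 230.8 F jig [-0.3 -0.9] 0.1 w 1.0008272861206549
```

```bash
python3 -m handwheel '[[[-16.26,-16.08,0],[0,0,-0.49],0],[[-16.26,-16.08,0],[0,0,-0.49],0],[[-16.26,-16.08,0],[0,0,-0.49],0],[[-16.26,-16.08,0],[0,0,-0.49],0],[[-16.26,-16.08,0],[0,0,-0.49],0],[[-16.26,-16.08,0],[0,0,-0.49],0],[[-16.26,-16.08,0],[0,0,-0.49],0],[[-16.26,-16.08,0],[0,0,-0.49],0],[[-16.26,-16.08,0],[0,0,-0.49],0],[[-16.26,-16.08,0],[0,0,-0.49],0]]'; python3 -c "
from h import *
plan(-100,0,230); where()"
```

```text
time_s: 0.93
tcp_pos: [0.3493, -0.2023, 0.2313]
tcp_rot: [0.799, -0.601, 0.0, -0.0]
force: [0.8, -0.5, -0.5]
grip_width: -0.001
shift [-4.12 -4.55  0.05] turn [-0.   -0.   -0.01]
t 0.93 jig mm [-213.8 -102.9] 231.3 F jig [ 0.7 -0.7] -0.5 w -0.0007768105635084127
```

```bash
python3 -m handwheel '[[[-4.1,-4.5,0],[0,0,0],0],[[-4.1,-4.5,0],[0,0,0],0],[[-4.1,-4.5,0],[0,0,0],0],[[-4.1,-4.5,0],[0,0,0],0],[[-4.1,-4.5,0],[0,0,0],0],[[-4.1,-4.5,0],[0,0,0],0],[[-4.1,-4.5,0],[0,0,0],0]]'
python3 - <<'E'
from h import *
from workcell import *
plan(-100,0,230); where()
s=read_state(); f=grab_frame("wrist"); f["s"]=s; pickle.dump(f,open("w1.pkl","wb")); cv2.imwrite("pics/w1.png",f["image"][:,:,::-1]); print(f["T_tool_cam"])
E
```

```text
time_s: 1.52
tcp_pos: [0.4282, -0.0748, 0.2311]
tcp_rot: [0.8, -0.6, -0.0, 0.0]
force: [1.3, 0.0, 0.8]
grip_width: 0.001
shift [-0.1  -0.1   0.04] turn [0.01 0.   0.  ]
t 1.52 jig mm [-102.5   -2.4] 231.1 F jig [ 1.3 -0.3] 0.8 w 0.0009684967930768465
[[ 9.99999285e-01 -1.14790510e-03 -3.36550426e-04  1.00624989e-03]
 [ 1.19572211e-03  9.51053016e-01  3.09025454e-01 -7.99990706e-02]
 [-3.46545966e-05 -3.09025636e-01  9.51053708e-01 -1.42606748e-01]
 [ 0.00000000e+00  0.00000000e+00  0.00000000e+00  1.00000000e+00]]
```

View pics/w1.png

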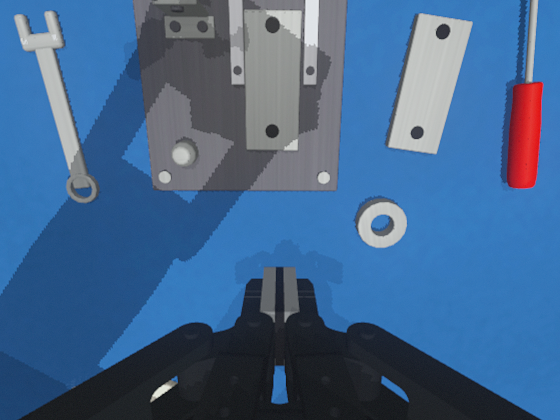

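The wrist view shows the plate's rear edge at row 151 (columns 246–297), the rails at columns 232–244 and 303–317, and the base's rear edge at row 190, all nearly parallel to the tool axes.

```bash
cat >> h.py <<'E'
def wfix(f):
    s=f["s"]; M=np.eye(4); M[:3,:3]=R.from_quat(s["tcp_rot"]).as_matrix(); M[:3,3]=s["tcp_pos"]
    C=M@f["T_tool_cam"]; f["eye"]=C[:3,3]; f["attitude"]=R.from_matrix(C[:3,:3]).as_quat(); return f
E
python3 - <<'E'
from h import *
f=wfix(load("w1.pkl")); Rz,t,_=jig()
for n,u,v,z in [("base rear+",151,190,12),("base rear-",338,190,12),("plate rear+",246,151,24),("plate rear-",298,151,24),("plate front+",247,12,24),("plate fr-",298,10,24),("rail+ out",231,84,20),("rail+ in",244,84,20),("rail- in",303,84,20),("rail- out",317,84,20),("rail+in front",244,2,20),("rail- in front",303,2,20)]:
    p=plane(f,u,v,z/1e3); print(n,p.round(4),(1e3*Rz.T@(p[:2]-t)).round(1))
im=f["image"][0:200,130:350,::-1]; cv2.imwrite("pics/w1c.png",cv2.resize(im,None,fx=3,fy=3,interpolation=cv2.INTER_CUBIC))
E
```

```text
base rear+ [0.3805 0.0475 0.012 ] [-114.2  128.3]
base rear- [ 0.4339 -0.1369  0.012 ] [-114.4  -63.6]
plate rear+ [ 0.4482 -0.0368  0.024 ] [-72.7  28.5]
plate rear- [ 0.462  -0.0847  0.024 ] [-72.8 -21.4]
plate front+ [ 0.5634 -0.0079  0.024 ] [46.  24.2]
plate fr- [ 0.577  -0.0495  0.024 ] [ 47.5 -19.5]
rail+ out [ 0.503 -0.008  0.02 ] [-12.   40.9]
rail+ in [ 0.5063 -0.0195  0.02  ] [-12.1  28.9]
rail- in [ 0.5214 -0.0715  0.02  ] [-12.1 -25.2]
rail- out [ 0.5249 -0.0839  0.02  ] [-12.1 -38.1]
rail+in front [ 0.5708 -0.0029  0.02  ] [54.5 26.9]
rail- in front [ 0.5849 -0.0517  0.02  ] [ 54.4 -23.9]
```

View pics/w1c.png

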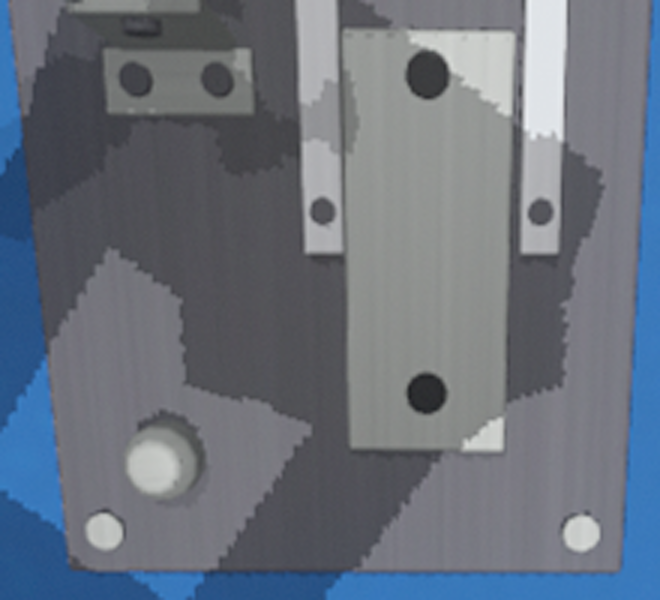

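Run:
```python
from h import *
Rz,t,th=jig(); t=t+Rz@np.array([0.0002,.0018]); np.savez("jig.npz",Rz=Rz,t=t,th=th)
where(); plan(-99,0.5,17)
```

```text
t 1.57 jig mm [-102.9   -4.6] 231.2 F jig [-0.4  0.1] -0.0 w 0.0012951601391102251
shift [-0.2  -0.16  8.57] turn [ 0.    0.   -0.01]
```

```bash
python3 -m handwheel '[[[-0.2,-0.16,1.6],[0,0,0],0],[[-0.2,-0.16,3.2],[0,0,0],0],[[-0.2,-0.16,4.8],[0,0,0],0],[[-0.2,-0.16,6.2],[0,0,0],0],[[-0.2,-0.16,7.2],[0,0,0],0],[[-0.2,-0.16,8.0],[0,0,0],0],[[-0.2,-0.16,8.3],[0,0,0],0],[[-0.2,-0.16,8.5],[0,0,0],0],[[-0.2,-0.16,8.57],[0,0,0],0],[[-0.2,-0.16,8.57],[0,0,0],0]]'
python3 - <<'E'
from h import *
from workcell import *
where(); plan(-36,0.5,17)
s=read_state(); f=grab_frame("wrist"); f["s"]=s; cv2.imwrite("pics/w2.png",f["image"][:,:,::-1])
f=grab_frame("side"); cv2.imwrite("pics/s2.png",cv2.resize(f["image"][140:345,165:385,::-1],None,fx=2.8,fy=2.8,interpolation=cv2.INTER_CUBIC))
E
```

```text
time_s: 2.4
tcp_pos: [0.4313, -0.0691, 0.0178]
tcp_rot: [0.799, -0.601, 0.0, -0.0]
force: [0.1, 0.2, 0.7]
grip_width: -0.0
t 2.4 jig mm [-98.1   0.4] 17.8 F jig [0.2 0.2] 0.7 w -0.0002714938580319439
shift [-0.01 -2.48  0.03] turn [-0.01 -0.01 -0.01]
```

View pics/w2.png

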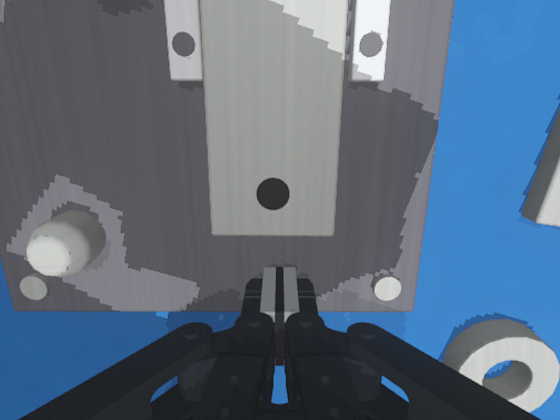

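View pics/s2.png

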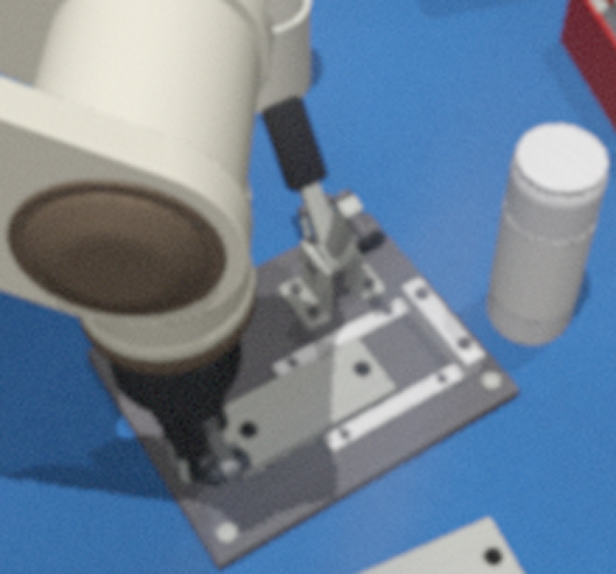

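```bash
python3 -m handwheel '[[[0,-0.24,0],[0,0,0],0],[[0,-0.48,0],[0,0,0],0],[[0,-0.7,0],[0,0,0],0],[[0,-0.9,0],[0,0,0],0],[[0,-1.1,0],[0,0,0],0],[[0,-1.3,0],[0,0,0],0],[[0,-1.5,0],[0,0,0],0],[[0,-1.7,0],[0,0,0],0],[[0,-1.9,0],[0,0,0],0],[[0,-2.1,0],[0,0,0],0]]'
python3 - <<'E'
from h import *
from workcell import *
where(); 
s=read_state(); f=grab_frame("wrist"); f["s"]=s; cv2.imwrite("pics/w3.png",f["image"][:,:,::-1]); pickle.dump(f,open("w3.pkl","wb"))
where()
E
```

```text
time_s: 3.33
tcp_pos: [0.4818, -0.0539, 0.017]
tcp_rot: [0.799, -0.601, -0.0, 0.0]
force: [-3.9, -3.4, 3.1]
grip_width: 0.001
t 3.33 jig mm [-45.4   0.9] 17.0 F jig [-4.7 -2.2] 3.1 w 0.0007883191879395786
t 3.38 jig mm [-44.6   0.9] 17.1 F jig [-0.6  0.8] 0.1 w 0.004958373351149219
```

View pics/w3.png

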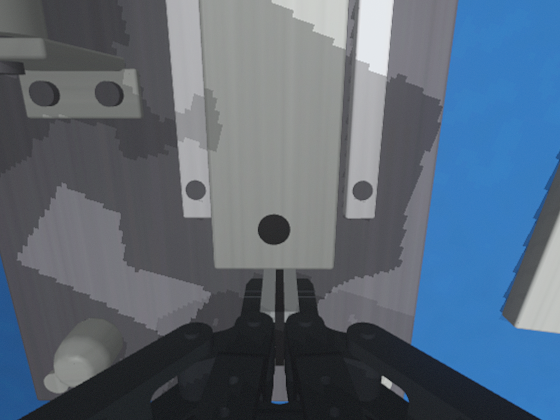

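The plate is being pushed squarely: its rear edge is at row 268 against the fingers. About 9 mm remain, so I'll go slower.

```bash
python3 -m handwheel '[[[0,-0.1,0],[0,0,0],0],[[0,-0.2,0],[0,0,0],0],[[0,-0.26,0],[0,0,0],0],[[0,-0.32,0],[0,0,0],0]]'; python3 -c "
from h import *
where()
f=wfix(load('w3.pkl'));Rz,t,_=jig();p=plane(f,274,268,.024);print(1e3*Rz.T@(p[:2]-t))"
```

```text
time_s: 3.72
tcp_pos: [0.4891, -0.0517, 0.017]
tcp_rot: [0.799, -0.601, -0.0, 0.0]
force: [-4.0, -1.5, 1.5]
grip_width: -0.001
t 3.72 jig mm [-37.8   1. ] 17.0 F jig [-4.2 -0.4] 1.5 w -0.00133168810871325
[-32.93675378   2.14795755]
```

```bash
python3 -m handwheel '[[[0,-0.06,0],[0,0,0],0],[[0,-0.08,0],[0,0,0],0]]'; python3 -c "
from h import *
where()"
```

```text
time_s: 3.88
tcp_pos: [0.4898, -0.0515, 0.0168]
tcp_rot: [0.8, -0.601, -0.001, 0.001]
force: [-18.4, -6.6, 10.7]
grip_width: -0.003
t 3.88 jig mm [-37.   1.] 16.8 F jig [-19.5  -1.2] 10.7 w -0.0028954535621869217
```

```bash
python3 -m handwheel '[[[0,-0.03,0],[0,0,0],0],[[0,-0.03,0],[0,0,0],0],[[0,-0.03,0],[0,0,0],0]]'
python3 - <<'E'
from h import *
from workcell import *
where(); f=grab_frame("side"); cv2.imwrite("pics/s3.png",cv2.resize(f["image"][200:320,225:365,::-1],None,fx=4.5,fy=4.5,interpolation=cv2.INTER_CUBIC)); where()
E
```

```text
time_s: 4.13
tcp_pos: [0.4899, -0.0514, 0.0169]
tcp_rot: [0.8, -0.601, -0.001, 0.001]
force: [-20.9, -8.6, 12.2]
grip_width: -0.003
t 4.13 jig mm [-36.9   1. ] 16.9 F jig [-22.4  -2.4] 12.2 w -0.003251223250517063
t 4.18 jig mm [-37.   1.] 16.8 F jig [-22.4  -2.7] 13.4 w -0.0023817545997385833
```

View pics/s3.png

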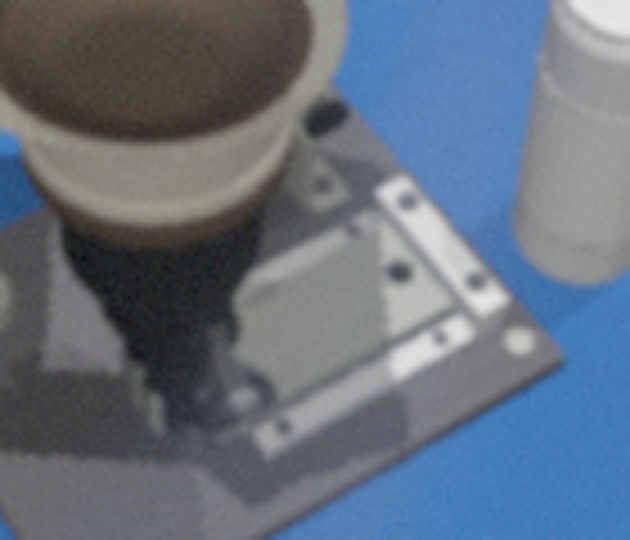

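```bash
python3 -m handwheel '[[[0,0.3,0],[0,0,0],0],[[0,0.8,-0.4],[0,0,0],0],[[0,1.2,-2],[0,0,0],0],[[0,1.2,-3.6],[0,0,0],0],[[0,1.2,-5],[0,0,0],0],[[0,0.8,-6.2],[0,0,0],0],[[0,0,-6.6],[0,0,0],0],[[0,0,-6.6],[0,0,0],0],[[0,0,-6.6],[0,0,0],0]]'
python3 - <<'E'
from h import *
from workcell import *
where(); s=read_state(); f=grab_frame("wrist"); f["s"]=s; cv2.imwrite("pics/w4.png",f["image"][:,:,::-1]); pickle.dump(f,open("w4.pkl","wb"))
E
```

```text
time_s: 4.93
tcp_pos: [0.4922, -0.0508, 0.1823]
tcp_rot: [0.8, -0.6, 0.0, -0.0]
force: [-0.3, 0.4, -0.4]
grip_width: 0.003
t 4.93 jig mm [-34.5   1. ] 182.3 F jig [-0.2  0.5] -0.4 w 0.0027584764993029355
```

View pics/w4.png

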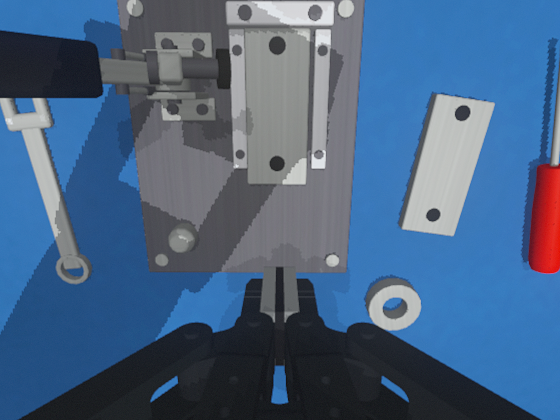

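The wrist view shows the plate's front edge flush with the stop (row 28) and its rear edge at row 184. The grip is at columns 0–100, rows 32–97.

Run:
```python
from h import *
f=wfix(load("w4.pkl")); Rz,t,_=jig()
for n,u,v,z in [("rear+",248,184,24),("rear-",306,184,24),("rail+",238,167,20),("rail-",318,168,20),("base",250,271,12),("grip",50,32,135),("grip",50,97,140),("stoptop",280,26,34)]:
    p=plane(f,u,v,z/1e3); print(n,(1e3*Rz.T@(p[:2]-t)).round(1))
im=f["image"][0:200,100:370,::-1]; cv2.imwrite("pics/w4c.png",cv2.resize(im,None,fx=2.9,fy=2.9,interpolation=cv2.INTER_CUBIC))
where(); plan(60,175,235)
```

```text
rear+ [-25.3  26.5]
rear- [-25.4 -22.8]
rail+ [-11.5  34.9]
rail- [-12.4 -32.9]
base [-113.2   28. ]
grip [ 74.5 108.5]
grip [ 45.2 111.2]
stoptop [93.8 -0.7]
t 4.98 jig mm [-35.3   1.2] 181.5 F jig [-0.2 -0.9] -0.6 w 0.001338172784601441
shift [-6.95 -3.81 -2.14] turn [0.   0.01 0.  ]
```

View pics/w4c.png

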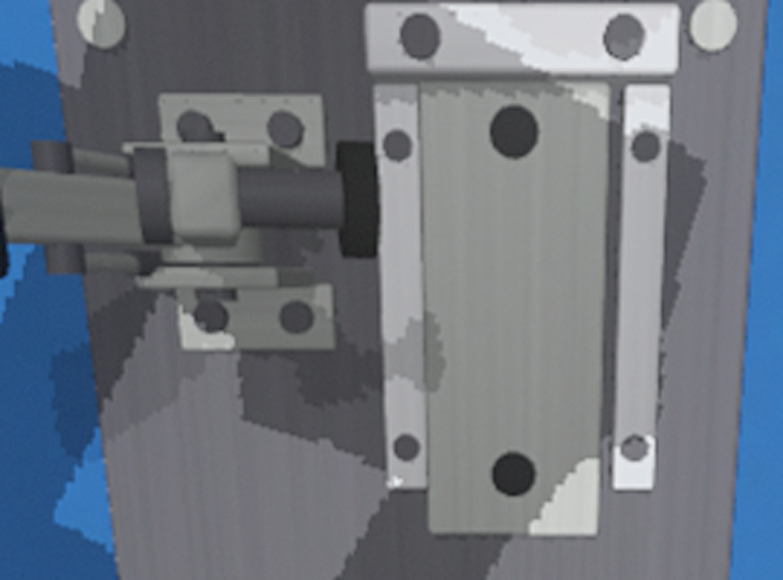

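```bash
python3 -m handwheel '[[[0,0,-1.5],[0,0,-1],0],[[-1,-0.5,-2.6],[0,0,-2],0],[[-2.4,-1.3,-2.6],[0,0,-3],0],[[-3.8,-2,-2.6],[0,0,-4],0],[[-5.2,-2.8,-2.6],[0,0,-5],0],[[-6.4,-3.5,-2.6],[0,0,-6],0],[[-6.95,-3.8,-2.6],[0,0,-7],0],[[-6.95,-3.8,-2.6],[0,0,-8],0],[[-6.95,-3.8,-2.6],[0,0,-9],0],[[-6.95,-3.8,-2.6],[0,0,-10],0]]' && python3 -m handwheel '[[[0,0,0],[0,0,-1],0],[[0,0,0],[0,0,-2],0],[[0,0,0],[0,0,-3],0],[[0,0,0],[0,0,-4],0],[[0,0,0],[0,0,-5],0],[[0,0,0],[0,0,-5],0],[[0,0,0],[0,0,-5],0]]'
python3 - <<'E'
from h import *
from workcell import *
where(); s=read_state(); f=grab_frame("wrist"); f["s"]=s; cv2.imwrite("pics/w5.png",f["image"][:,:,::-1]); pickle.dump(f,open("w5.pkl","wb"))
plan(60,180,125); print(s["joint_positions"].round(2))
E
```

```text
time_s: 5.82
tcp_pos: [0.5339, 0.1425, 0.2457]
tcp_rot: [0.993, -0.117, -0.001, 0.0]
force: [0.2, 0.6, 0.3]
grip_width: 0.001
time_s: 6.4
tcp_pos: [0.5341, 0.1421, 0.2463]
tcp_rot: [0.99, 0.139, -0.001, -0.0]
force: [0.1, -0.4, 0.1]
grip_width: 0.002
t 6.4 jig mm [ 59.4 174.6] 246.3 F jig [-0.  -0.4] 0.1 w 0.0019012896707707137
shift [ 0.02 -0.22  4.86] turn [0.000e+00 1.000e-02 1.496e+01]
[ 0.12  0.1   1.46  0.    1.58 -0.16]
```

View pics/w5.png

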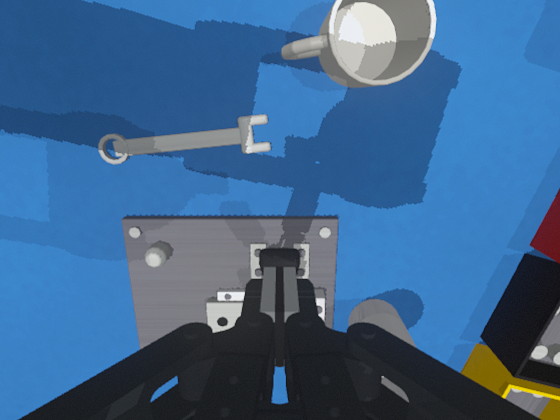

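The wrist view shows the black grip end at (280,258), directly ahead of the fingers. Outward of it is clear, since the mug is well out at (380,35). Descending.

```bash
python3 -m handwheel '[[[0,-0.24,1],[0,0,0],0],[[0,-0.24,2],[0,0,0],0],[[0,-0.24,3],[0,0,0],0],[[0,-0.24,4],[0,0,0],0],[[0,-0.24,4.6],[0,0,0],0],[[0,-0.24,4.8],[0,0,0],0],[[0,-0.24,4.85],[0,0,0],0],[[0,-0.24,4.85],[0,0,0],0]]'
python3 - <<'E'
from h import *
from workcell import *
where(); f=grab_frame("scene"); cv2.imwrite("pics/sc6.png",cv2.resize(f["image"][100:300,180:420,::-1],None,fx=3,fy=3,interpolation=cv2.INTER_CUBIC))
f=grab_frame("side"); cv2.imwrite("pics/s6.png",f["image"][:,:,::-1])
E
```

```text
time_s: 7.12
tcp_pos: [0.5331, 0.1481, 0.1263]
tcp_rot: [0.99, 0.14, 0.0, -0.0]
force: [-0.2, 0.4, -0.8]
grip_width: -0.005
t 7.12 jig mm [ 60.1 180.6] 126.3 F jig [-0.1  0.4] -0.8 w -0.004987380094235636
```

View pics/sc6.png

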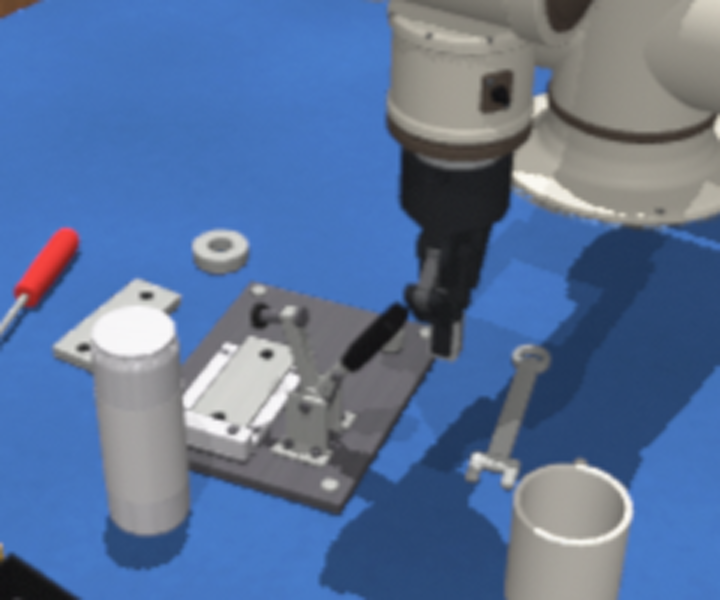

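View pics/s6.png

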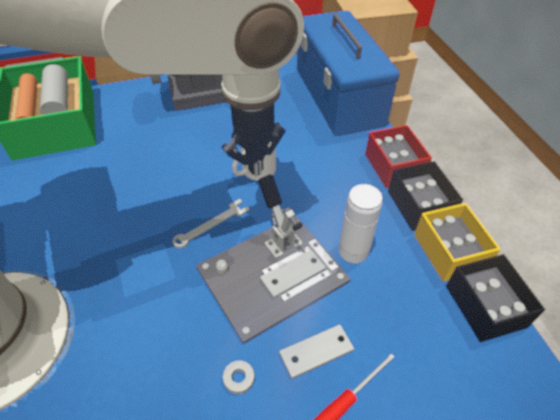

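Both views show the shut fingers outward of the grip and level with it, with nothing in the way. Pushing inwards, rising slightly with the grip.

```bash
python3 -m handwheel '[[[0,0.3,0],[0,0,0],0],[[0,0.6,0],[0,0,0],0],[[0,0.9,-0.05],[0,0,0],0],[[0,1.15,-0.1],[0,0,0],0],[[0,1.4,-0.15],[0,0,0],0],[[0,1.65,-0.2],[0,0,0],0],[[0,1.9,-0.25],[0,0,0],0],[[0,2.1,-0.3],[0,0,0],0]]'
python3 - <<'E'
from h import *
from workcell import *
where(); f=grab_frame("scene"); cv2.imwrite("pics/sc7.png",cv2.resize(f["image"][100:300,180:420,::-1],None,fx=3,fy=3,interpolation=cv2.INTER_CUBIC))
where()
E
```

```text
time_s: 7.88
tcp_pos: [0.5479, 0.097, 0.1341]
tcp_rot: [0.99, 0.14, 0.001, -0.0]
force: [-0.9, 3.9, 3.3]
grip_width: -0.0
t 7.88 jig mm [ 60.2 127.4] 134.1 F jig [0.3 4. ] 3.3 w -0.000452809002231033
t 7.93 jig mm [ 60.2 126.7] 134.1 F jig [0.1 2.1] 2.2 w -0.003187048655117078
```

View pics/sc7.png

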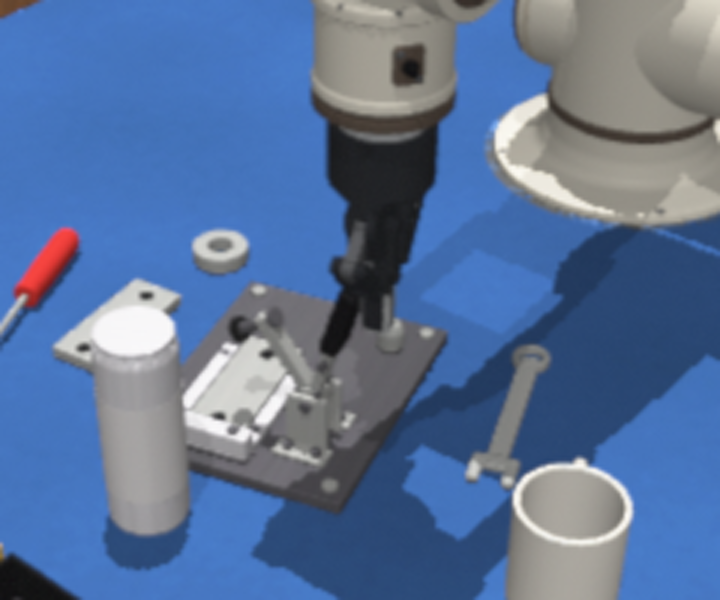

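The lever is turning: the grip is more upright, the foot is coming down, and the force is about 4 N. I'll continue toward the dead point.

```bash
python3 -m handwheel '[[[0,0.2,-0.05],[0,0,0],0],[[0,0.4,-0.1],[0,0,0],0],[[0,0.6,-0.15],[0,0,0],0],[[0,0.8,-0.2],[0,0,0],0],[[0,1.0,-0.2],[0,0,0],0],[[0,1.2,-0.2],[0,0,0],0]]'
python3 - <<'E'
from h import *
from workcell import *
where(); f=grab_frame("scene"); cv2.imwrite("pics/sc8.png",cv2.resize(f["image"][100:300,180:420,::-1],None,fx=3,fy=3,interpolation=cv2.INTER_CUBIC))
where()
E
```

```text
time_s: 8.43
tcp_pos: [0.556, 0.0682, 0.1383]
tcp_rot: [0.99, 0.141, -0.0, 0.0]
force: [0.6, 1.6, -1.0]
grip_width: -0.001
t 8.43 jig mm [59.9 97.5] 138.3 F jig [1.  1.3] -1.0 w -0.0008309814143178762
t 8.48 jig mm [59.9 96.8] 138.2 F jig [ 0.2 -1.3] 0.7 w 0.0025461074142938077
```

View pics/sc8.png

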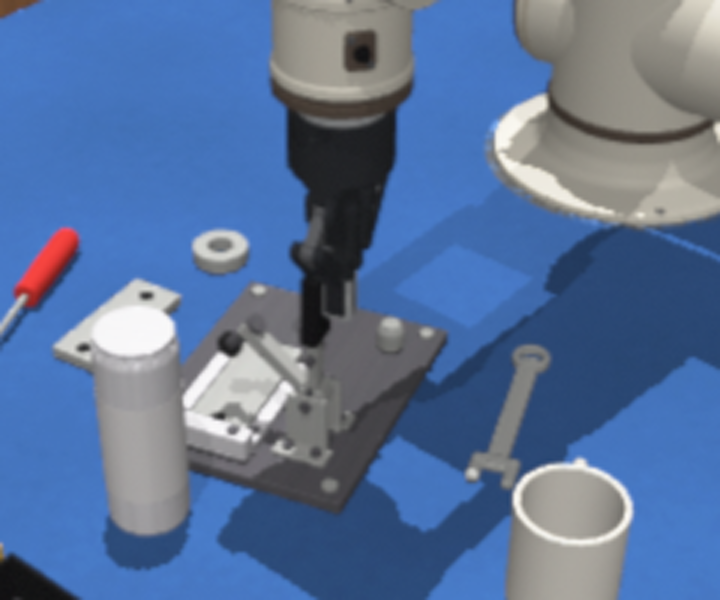

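The handle is almost upright and the force is near zero, as expected close to the dead point. Pushing a little further.

```bash
python3 -m handwheel '[[[0,0.2,0],[0,0,0],0],[[0,0.4,0],[0,0,0],0],[[0,0.6,0],[0,0,0],0],[[0,0.6,0],[0,0,0],0],[[0,0.6,0],[0,0,0],0]]'
python3 - <<'E'
from h import *
from workcell import *
where(); f=grab_frame("scene"); cv2.imwrite("pics/sc9.png",cv2.resize(f["image"][100:300,180:420,::-1],None,fx=3,fy=3,interpolation=cv2.INTER_CUBIC))
where()
E
```

```text
time_s: 8.9
tcp_pos: [0.5601, 0.0542, 0.1383]
tcp_rot: [0.99, 0.14, -0.0, -0.0]
force: [0.1, 0.5, -0.3]
grip_width: -0.003
t 8.9 jig mm [59.9 82.9] 138.3 F jig [0.3 0.5] -0.3 w -0.0029402603202698867
t 8.95 jig mm [59.9 83.1] 138.3 F jig [0.4 0.3] -0.7 w -0.002219982435688984
```

View pics/sc9.png

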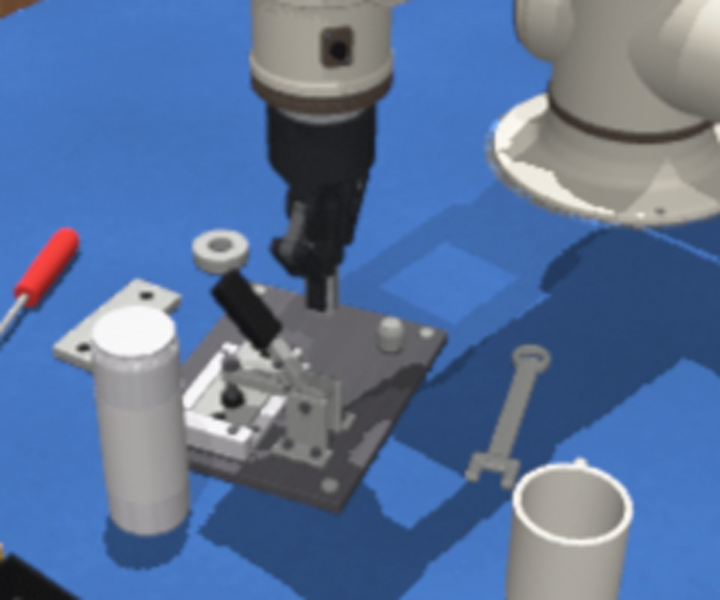

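It snapped shut: the handle leans inwards, and the foot is on the plate at (232,398). Now I'll retreat outwards and up, then check.

```bash
python3 -m handwheel '[[[0,-0.6,0],[0,0,0],0],[[0,-1.2,-0.6],[0,0,0],0],[[0,-1.8,-1.8],[0,0,0],0],[[0,-2,-3],[0,0,0],0],[[0,-2,-4.2],[0,0,0],0],[[0,-2,-5.2],[0,0,0],0],[[0,-2,-5.6],[0,0,0],0],[[0,-2,-5.6],[0,0,0],0],[[0,-2,-5.6],[0,0,0],0]]'
python3 - <<'E'
from h import *
from workcell import *
where(); f=grab_frame("side"); pickle.dump(f,open("side9.pkl","wb")); cv2.imwrite("pics/s10.png",cv2.resize(f["image"][160:345,185:365,::-1],None,fx=3.2,fy=3.2,interpolation=cv2.INTER_CUBIC))
g=load("side0.pkl"); d=np.abs(f["image"].astype(int)-g["image"]).max(2)
f=grab_frame("scene"); cv2.imwrite("pics/sc10.png",cv2.resize(f["image"][150:300,150:400,::-1],None,fx=3,fy=3,interpolation=cv2.INTER_CUBIC))
E
```

```text
time_s: 9.7
tcp_pos: [0.546, 0.1026, 0.2777]
tcp_rot: [0.99, 0.141, -0.0, -0.0]
force: [-0.6, -0.2, -0.6]
grip_width: -0.002
t 9.7 jig mm [ 59.9 133.3] 277.7 F jig [-0.6 -0. ] -0.6 w -0.0015705943812924549
```

View pics/s10.png

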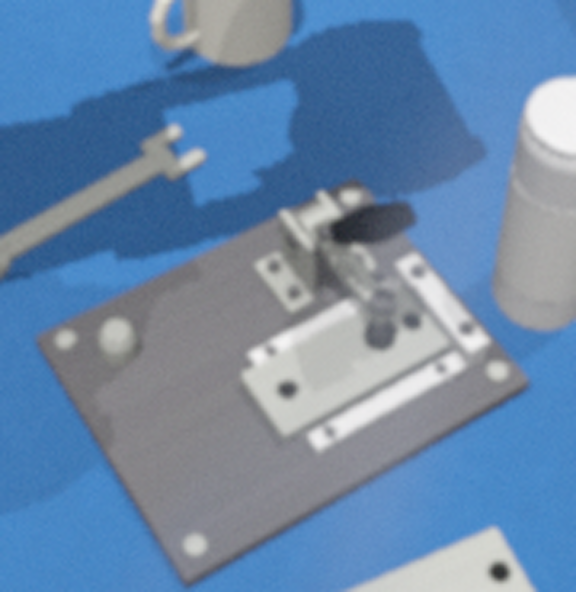

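View pics/sc10.png

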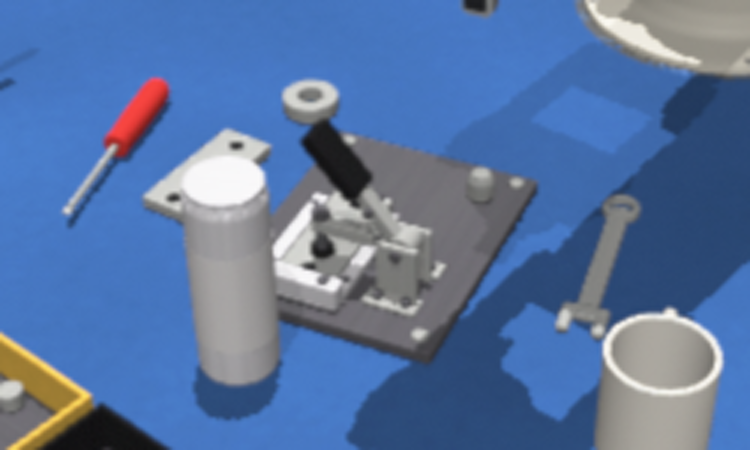

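Run:
```python
from h import *
f=load("side9.pkl"); Rz,t,_=jig()
for q in[(243,378),(288,437),(443,345)]:
    p=plane(f,185+q[0]/3.2,160+q[1]/3.2,.024); print((1e3*Rz.T@(p[:2]-t)).round(1))
# lever angle: dark grip pts
k,A,e=cam(f); v,u=np.nonzero((f["image"].max(2)<60)&(f["z_map"]>0)); d=f["z_map"][v,u]
X=e+(A@np.c_[(u-f["cx"])/k*d,(v-f["cy"])/k*d,d].T).T; j=1e3*((X[:,:2]-t)@Rz); s=(X[:,2]>.09)&(X[:,2]<.17)&(abs(j[:,0]-60)<25)&(abs(j[:,1]-40)<60)
c=np.median(np.c_[j[s],1e3*X[s,2]],0); print(s.sum(),c,"lean in deg",np.degrees(np.arctan2(75-c[1],c[2]-54)))
```

```text
[-25.1  22.2]
[-23.7 -25.6]
[ 88.9 -22.9]
43 [ 45.21239066  22.755635   119.96019224] lean in deg 38.381301828302256
```

```bash
python3 -c "
from workcell import *
print(close_job())"
```

```text
the job is handed in; nothing more can be done
None
```

The plate is home against the end stop and the clamp is snapped shut on it. I handed the job in at about 10 s on the robot's clock.

- **Plate:** I pushed its rear face about 47 mm along the rails with the shut fingers. It stopped at the end stop with a firm 20–22 N push. The wrist camera then showed its front edge meeting the stop squarely and its rear end at x = -25.3 mm (home is -25).
- **Clamp:** I pushed the grip inwards with about 4 N until the lever went past its dead point and closed on its own. Afterwards the handle leaned in about 38° (about 40° expected), and the foot rested on the plate.
- **Last checks:** After the clamp closed, the side camera put the plate's two rear corners at -25.1 and -23.7 mm, within that camera's error. One reading disagreed: a front corner came out at 89 mm instead of 95. I put this down to the near rail hiding the corner and did not measure it again.
- **Surroundings:** The gripper was clear of everything when I handed in, and nothing else on the bench looked moved in the camera views.

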